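Rack the serving spoon and hold the soup jar's bayonet lid at half turn

ROBOT

A 6-joint arm with a two-finger parallel gripper is mounted at the origin on the work surface. World frame = base frame: x ahead of the robot, y to its left, z up, the work surface at z = 0. Lengths are in m, angles in rad, forces in N, time in s.
With the tool pointing down it reaches from about 0.275 to 0.725 m from the base axis. Payload 15.9 kg.
Tool frame: the origin (TCP) lies on the mounting face of the last link; the fingertips stand ahead of it and the grasp point (between the pads) lies 155 mm ahead of it (env.tip_extent is the z of the fingertips in the tool frame, in m); z points along the fingers, y is the direction in which the jaws open and shut (so a half turn about z gives the same grasp; the last joint's range is limited). The gripper opens to 85 mm and grips with 20 to 120 N. Pads are 22 mm wide; open, the fingers measure 114 mm over their backs; the gripper's body (76 mm by 85 mm) begins 54 mm behind the grasp point. The pads swing forward as they close: fully open they stand 13 mm farther back than shut.
Start: joints at [-1.106, 0.213, -0.034, 1.323, 0, 1.571], TCP at [0.224, -0.447, 0.405] pointing down, gripper open.
Joint ranges: [-2.98, 2.98], [-0.74, 1.72], [-1.14, 1.35], [-2.1, 2.04], [-1.57, 1.44], [-3.14, 3.14]. Speed limits (rad/s): [1.89, 1.89, 2.39, 2.57, 3.14, 3.14].

INTERFACE

Orientations are given as a unit quaternion [x, y, z, w].
In Python, from station import env, imaging gives the robot as it stands.
- The arm moves only by the tool servo_tool, never from a script. Its argument "motion" is a list of rows, each a list of 3 entries, a list of its own where there are three numbers: the turn, a rotation vector about the tool's x, y, z normalised to -1 to 1, where 1 is pi rad, then the shift along the tool's x, y, z normalised to -1 to 1, where 1 is 0.06 m, then the opening, from 0 (shut) to 1 (fully open). A call has 1 to 12 rows; each row shifts and turns the commanded pose from where the row before left it, along the tool's axes as they then stand; what a row does not reach is not made up. A row lasts 1/8 s, in which the tool goes at most 62.5 mm and 10.7 degrees, less where a joint would pass 70% of its speed; a pose out of reach is approached as far as the arm can. A call with a number of a shift or a turn outside -1 to 1 is refused whole. A call with a gripper value outside its range is refused whole. The fingers move at their own pace and stop on an object; "newtons" is the grip in N (left out, the last holds). Time passes only in rows, so rows that do not move let the fingers close. It gives the time, the measured TCP pose, the force and the opening at its end, in the units of the state.
- env.get_obs(): the state, without advancing time (a new reading comes with each control period).
- imaging.get_image(name): name is "scene" or "side" or "wrist"; returns a dict with "color" (384x512x3 uint8, red, green, blue), "fx", "fy", "cx", "cy" (pixels), "dist_coeffs" ([k1, k2, p1, p2, k3] as OpenCV has them; the pictures are not rectified), "position" and "orientation" of the camera in the world. Camera axes: x right, y down, z forward; pixel columns grow to the right and rows downward; lengths in m; the calibration is good to about 2 mm. A picture is of the moment at which its call begins. There is no depth.
- env.hand_in(): hands the job in, once; it reports no verdict.
The state is a dict: "t": time; "joints": joint angles; "qd": joint speeds; "joint_torque": joint torques, N m; "tool_pos": TCP position; "ee_rot": TCP orientation; "contact_force": force on the tool from outside, world axes, zero at the start; "ft_torque": the same for the moment, N m; "opening": opening from 0.0 (shut) to 1.0 (fully open).
Only numpy, scipy, OpenCV 4.12 (cv2) and the standard library are available. Lean on these libraries where they do the work, as an engineer would, in place of code of your own. Each camera call takes 0.05 s, during which the arm holds its last target. There are 200 camera calls.

TASK

The serving spoon lying across the mouth of the soup jar is in the way: lay it flat in the empty lane of the utensil tray, parallel to the other two spoons and with its bowl at the same end as theirs, and let go of it. Then put the bayonet lid on the jar, lugs down through the two slots until the cap sits on the rim, and turn it clockwise to the half-way marks, not as far as the lock click. A spring turns the lid back, so finish while still gripping the lid by its bar and holding it still at the half-way marks; leave the other spoons, the bowl and the milk bottle where they are.

Things in the scene. Friction and masses are not known exactly. Their poses are not given: they have to be found in the camera images.
- jar: Round steel soup jar fixed to the table, 116 mm across, 103 mm high, black plastic collar. Origin on its axis at the table, z up. Marks outside the collar, in opposite pairs: broad black tabs at the two slots (jar's +x and -x); twin thin steel ribs at the locked position (+y and -y); between them single larger steel ribs, the half-way marks. An inserted lid turns only clockwise seen from above.
- half_mark: One of the jar's two half-way marks (the other is opposite): steel rib 6 mm wide, 34 mm tall, out to 71 mm from the axis. Origin on the jar's axis at the table; its x axis points from the axis to the rib, 45 degrees clockwise (from above) of the jar's x. At half turn the lid's bar (either way round) lies along it.
- return_ring (a joint): Ring inside the jar with two dogs that the lid's lugs push; 0 at rest, grows (rad) as the lid turns clockwise. Lugs meet dogs after about 0.1 rad, so it reads about 0.1 less than the lid's turn (0.68 at half way). Its spring turns the lid back with 0.07 N m at rest, 0.11 at half way. From about 0.95 the lugs run onto the lock latches (the click); the end is 1.5.
- lid: Grey plastic lid, 140 to 240 g, lugs down on the table. Origin: centre of underside, z up. Plug 68 mm across, z 0 to 15.5 mm; two lugs on +x and -x, 14 mm wide, out to 43 mm, z 0 to 6; cap 100 mm across, z 15.5 to 25.5; grip bar along x above the lugs, 66 x 14 mm, z 25.5 to 55.5. Same after half a turn. Seated, its origin is 87.5 mm above the jar's.
- spoon: Steel serving spoon, 70 g, lying flat across the jar's rim at the start. Straight handle 14 mm wide, 8 mm thick (z = 0 to 8 mm), from x = -120 to +35 mm; round bowl 44 mm across and 13 mm high centred at x = +55 mm. Origin on its underside near its balance point, x towards the bowl, z up.
- spoon_bowl (a point): Centre of that spoon's bowl, 55 mm from the spoon's origin along its x, 4 mm above its underside.
- tray: Low steel utensil tray, fixed, 280 x 210 mm; walls and divider 15 mm high, 3 mm thick; floor 3 mm thick. Origin at the centre of its underside, z up. Two lanes along x, split by a divider at y = 0: the -y lane holds two other spoons, bowls towards the tray's +x; the +y lane is empty.
- empty_lane (a point): Middle of the floor of the empty lane: 52 mm from the tray's centre along the tray's +y. The lane is 102 mm wide and 274 mm long inside.
- spoon_b: Second serving spoon, the same, lying in the tray's other lane; leave it.
- spoon_c: Third serving spoon, the same, lying in the tray's other lane; leave it.
- bowl: Orange plastic bowl, 120 mm across, 55 mm high, standing beyond the work; origin under its centre; leave it.
- milk: White milk bottle, 54 mm across, 125 mm high, standing beyond the work; origin under its centre; leave it.
- jar_mouth (a point): Centre of the jar's open mouth, at rim height (103 mm over the table). The mouth is a hole of radius 36 mm through an 8 mm thick flange; two slots 20 mm wide extend it to radius 46 mm on the jar's +x and -x sides. Below the flange there is room of radius 46 mm for the lid's lugs.

How it is judged:
On the way, in this order (a step that is already met when the one before it is completed fails the run):
1. the spoon lies flat in the empty lane, parallel to the others, bowl at the same end, released (z of spoon in the frame of tray below 0.007 m and angle between spoon's own z axis and vertical below 0.08 rad and y of spoon in the frame of tray between 0.012 and 0.095 m and angle between the x axis of spoon and the x axis of tray, either way round below 0.21 rad and x of spoon_bowl in the frame of tray above 0.02 m and contact force between the fingers and spoon below 0.1 N and linear speed of spoon below 0.03 m/s), for 0.2 s.
2. the lid is seated on the rim with its lugs in the slots, not yet turned (z of lid in the frame of jar between 0.084 and 0.0905 m and horizontal distance between lid and jar below 0.004 m and angle between lid's own z axis and vertical below 0.06 rad and angle between the x axis of lid and the x axis of jar, either way round below 0.25 rad and value of joint return_ring below 0.15 rad), for 0.1 s.
At the end, for the whole second after the job is handed in: Lid seated on the rim (3 mm, centred 4 mm, level), bar within 10 degrees of the half-way marks, still, gripped (over 2 N); spoon released, flat in the tray's other lane, within 12 degrees of the tray's long direction, bowl at the same end as the others (z of spoon in the frame of tray below 0.007 m and angle between spoon's own z axis and vertical below 0.08 rad and y of spoon in the frame of tray between 0.012 and 0.095 m and angle between the x axis of spoon and the x axis of tray, either way round below 0.21 rad and x of spoon_bowl in the frame of tray above 0.02 m and contact force between the fingers and spoon below 0.1 N and z of lid in the frame of jar between 0.084 and 0.0905 m and horizontal distance between lid and jar below 0.004 m and angle between lid's own z axis and vertical below 0.06 rad and angle between the x axis of lid and the x axis of half_mark, either way round below 0.175 rad and value of joint return_ring between 0.45 and 0.9 rad and contact force between the fingers and lid above 2 N and angular speed of lid below 0.1 rad/s); the arm keeps its last pose, push and grip.
It fails at once if the lid is turned on to the lock click (value of joint return_ring above 0.98 rad).
It fails at once if another spoon, the bowl or the milk bottle is moved by over 25 mm (distance of any of spoon_b, spoon_c, bowl, milk from where it was at the start of the episode above 0.025 m).
It also fails if it takes over 64 s, if anything falls off the work surface, if the arm or the gripper's body presses on something with over 40 N, if the wrist force passes 120 N, or if a joint passes its speed limit or range.

## Working session

There is one attempt and no reset: what is moved stays moved. The work goes in short steps, Python scripts to look and compute and a tool call to move; the robot and the scene stay as the last step left them, time stands still between calls to the robot, and variables do not carry over. Pictures are saved under pics/ and viewed, about 8 in all and at most 12, crops included, and the job is handed in when it is done.

Besides the shell and the picture viewer there is one more tool, called after "Call:" as name([rows], argument=value, ...), one row to a line, values as JSON. servo_tool: Moves the arm, as the interface text tells. Scaled input: -1 to 1 covers 0.06 m each way for a shift and pi rad each way for a turn. Its arguments: {"type":"object","properties":{"motion":{"type":"array"},"newtons":{"type":"number"}},"required":["motion"]}

```bash
mkdir -p pics
cat > h.py <<'E'
import numpy as np, cv2
from station import env, imaging
from scipy.spatial.transform import Rotation as R
def grab(n, fn=None):
    im=imaging.get_image(n)
    if fn: cv2.imwrite('pics/'+fn, cv2.cvtColor(im['color'],cv2.COLOR_RGB2BGR))
    return im
def cam(im):
    K=np.array([[im['fx'],0,im['cx']],[0,im['fy'],im['cy']],[0,0,1.]])
    return K,np.array(im['dist_coeffs'],float),R.from_quat(im['orientation']).as_matrix(),np.array(im['position'])
def ray(im,uv,z):
    K,d,M,p=cam(im)
    n=cv2.undistortPoints(np.array(uv,float).reshape(-1,1,2),K,d).reshape(-1,2)
    r=np.c_[n,np.ones(len(n))]@M.T
    return p+r*((z-p[2])/r[:,2])[:,None]
def proj(im,P):
    K,d,M,p=cam(im)
    return cv2.projectPoints((np.array(P,float).reshape(-1,3)-p)@M,np.zeros(3),np.zeros(3),K,d)[0].reshape(-1,2)
E
python3 - <<'E'
from h import *
a=[grab(n,n+'0.png') for n in ('scene','side','wrist')]
for i in a: print(i['position'],i['orientation'],i['fx'],i['cx'],i['cy'],i['dist_coeffs'])
print(env.get_obs(), env.tip_extent)
cv2.imwrite('pics/all0.png',cv2.resize(np.vstack([np.hstack([cv2.imread('pics/scene0.png'),cv2.imread('pics/side0.png')]),np.hstack([cv2.imread('pics/wrist0.png'),np.zeros((384,512,3),np.uint8)])]),(800,600),interpolation=cv2.INTER_AREA))
E
```

```text
[ 1.0028464  -0.52649256  0.83745217] [ 0.89121515  0.28716707 -0.11404519 -0.33206072] 414.0686073684586 251.23193249693674 189.87444768554934 [-0.04595558  0.          0.          0.          0.        ]
[ 0.36198985 -0.54062029  0.72305086] [ 0.89994489 -0.20251898  0.07643852 -0.37847379] 384.8867218795599 259.99937459549113 180.53197750988102 [-0.06057433  0.          0.          0.          0.        ]
[ 0.30010115 -0.40876045  0.37320488] [ 0.83898497 -0.51798734 -0.08805783  0.14155973] 323.7495027586462 256.99406637466393 192.43717128095275 [-0.05096378  0.          0.          0.          0.        ]
{'t': 0.15, 'joints': array([-1.10598805e+00,  2.13215935e-01, -3.48571907e-02,  1.32348072e+00,
        4.07975406e-06,  1.57080173e+00]), 'qd': array([ 0.00060235, -0.0006137 ,  0.00181655, -0.00183082, -0.0012696 ,
        0.00053747]), 'joint_torque': array([-7.29162330e-04, -6.86403894e+01,  4.87249625e+01,  1.29448847e-02,
        1.11765462e-04,  4.15938814e-06]), 'tool_pos': array([ 0.22408088, -0.44686306,  0.4043663 ]), 'ee_rot': array([ 9.73116045e-01,  2.30315045e-01, -8.52509772e-05, -3.69046332e-04]), 'contact_force': array([ 0.60222778, -0.49184317,  0.49582858]), 'ft_torque': array([-0.01032772,  0.00019221,  0.04290697]), 'opening': 1.0017686005717301} 0.1734
```

View pics/all0.png

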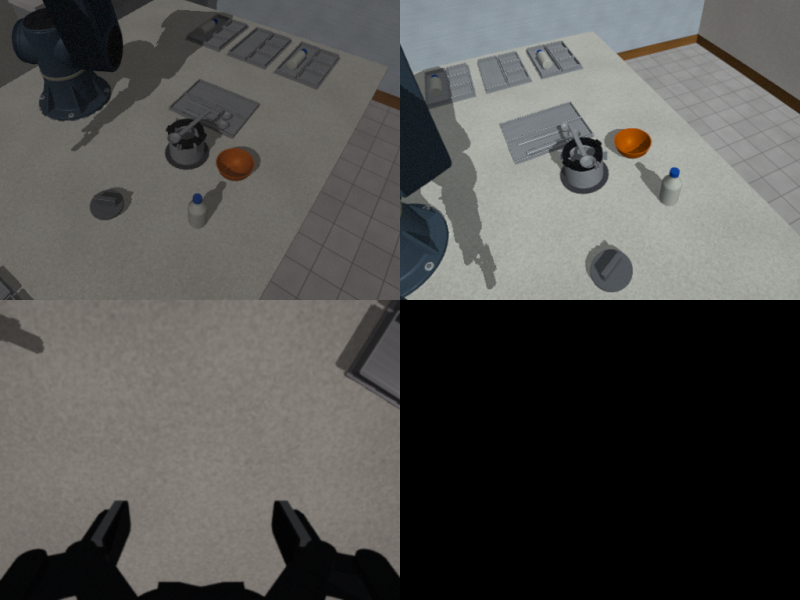

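The overview shows the jar with the spoon across it (scene about (235,170), side about (232,205)), the tray behind it, and the lid near (135,260) in scene and (270,345) in side. Next I'll zoom in.

Run:
```python
import cv2
a=cv2.imread('pics/scene0.png')[95:220,200:345]; b=cv2.imread('pics/side0.png')[125:250,120:280]
cv2.imwrite('pics/z1.png',cv2.convertScaleAbs(cv2.resize(a,None,fx=5,fy=4.8,interpolation=cv2.INTER_CUBIC),alpha=1.7))
cv2.imwrite('pics/z2.png',cv2.convertScaleAbs(cv2.resize(b,None,fx=5,fy=4.8,interpolation=cv2.INTER_CUBIC),alpha=1.3))
```

```text
(no output)
```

View pics/z1.png

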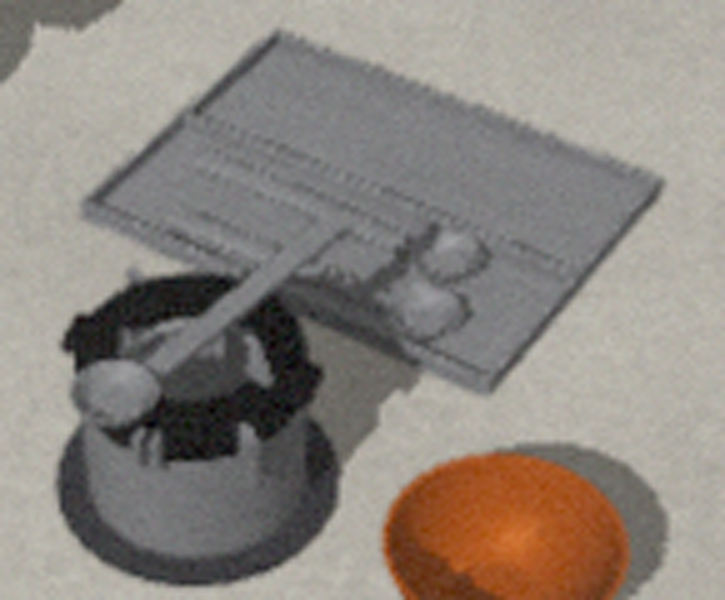

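View pics/z2.png

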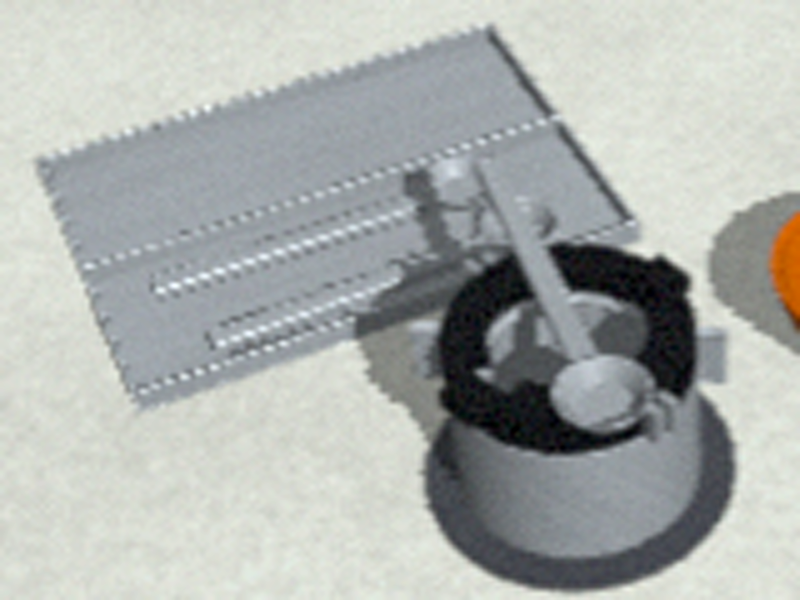

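Both zooms show the tray corners, the empty far lane, the other spoons' bowls towards the right end, the black slot tabs (z1 (75,330) and (315,380)), and the spoon with its bowl at z1 (117,390) and handle end at (340,230). I'll turn these into positions.

Run:
```python
from h import *
np.set_printoptions(precision=4,suppress=True)
S={n:imaging.get_image(n) for n in ('scene','side')}
f1=lambda a:np.array(a,float)/[5,4.8]+[200,95]
f2=lambda a:np.array(a,float)/[5,4.8]+[120,125]
t1=ray(S['scene'],f1([(280,33),(662,183),(490,390),(85,208)]),.015)[:,:2]
t2=ray(S['side'],f2([(42,162),(490,26),(635,228),(140,400)]),.015)[:,:2]
for t in (t1,t2): print('tray',t.tolist(),'c',t.mean(0),[np.linalg.norm(t[i]-t[(i+1)%4]) for i in range(4)],np.degrees(np.arctan2(*(t[1]-t[0])[::-1])),np.degrees(np.arctan2(*(t[2]-t[3])[::-1])))
a=ray(S['scene'],f1([(75,330),(315,380)]),.100); b=ray(S['side'],f2([(455,400),(670,275)]),.100)
for q in (a,b): print('tabs',q[:,:2],q.mean(0),np.degrees(np.arctan2(*(q[1]-q[0])[1::-1])))
a=ray(S['scene'],f1([(117,392),(345,228)]),.110); b=ray(S['side'],f2([(602,392),(485,162)]),.110)
for q in (a,b): print('spoon',q[:,:2],np.linalg.norm(q[1]-q[0]),np.degrees(np.arctan2(*(q[0]-q[1])[1::-1])))
# bases: dark base disc in both, lid mask
for n,f in (('scene',(90,100,235,290)),('side',(235,300,310,384))):
    im=S[n]['color']; x0,y0,x1,y1=f
    g=im[y0:y1,x0:x1].astype(int); hs=g.sum(2)
    m=(hs<0.62*np.median(hs)).astype(np.uint8)
    cn,_=cv2.findContours(m,cv2.RETR_EXTERNAL,cv2.CHAIN_APPROX_NONE)
    for c in sorted(cn,key=cv2.contourArea)[-3:]:
        M=cv2.moments(c); 
        if M['m00']: print(n,'dark',M['m00'],M['m10']/M['m00']+x0,M['m01']/M['m00']+y0)
a=S['scene']['color'][225:295,100:180]; b=S['side']['color'][300:384,225:325]
o=np.hstack([cv2.resize(a,(400,420),interpolation=2),cv2.resize(b,(400,420),interpolation=2)])
cv2.imwrite('pics/lid0.png',cv2.convertScaleAbs(o[:,:,::-1],alpha=1.7))
```

```text
tray [[0.36277581991318975, 0.3635550523471677], [0.6384427270560944, 0.3709870445854804], [0.6473747004381478, 0.16111585446284937], [0.37078878329833764, 0.15344327159718518]] c [0.5048 0.2623] [np.float64(0.27576707236790465), np.float64(0.2100611734518953), np.float64(0.2766923166405248), np.float64(0.2102645190994915)] 1.544322709373544 1.5889959615636307
tray [[0.35786620500768684, 0.357377063233969], [0.6322897322322273, 0.367493689273256], [0.6370517780283995, 0.15841684548139434], [0.36522415582369694, 0.1475907536949116]] c [0.4981 0.2577] [np.float64(0.2746099386707933), np.float64(0.20913106820874644), np.float64(0.2720431224214864), np.float64(0.20991530461171246)] 2.1112534053731116 2.2807163906337675
tabs [[0.4921 0.0064]
 [0.6107 0.0466]] [0.5514 0.0265 0.1   ] 18.677105159656715
tabs [[0.489  0.0054]
 [0.6054 0.0374]] [0.5472 0.0214 0.1   ] 15.403492619257817
spoon [[ 0.5432 -0.0229]
 [ 0.5643  0.1401]] 0.16439117131177441 -97.37582553833947
spoon [[ 0.5451 -0.0262]
 [ 0.5543  0.1408]] 0.16717768136173644 -93.12792568693732
scene dark 1358.5 138.14942951785056 261.2122438964544
scene dark 1759.0 157.15624407807468 130.43291642978966
scene dark 2319.5 114.36933247107854 121.90572680893871
side dark 2294.5 269.63797486743664 345.8546524297233
```

View pics/lid0.png

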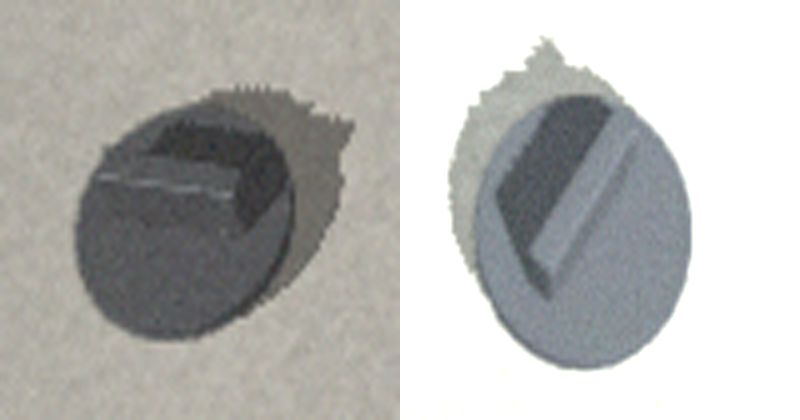

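Run:
```python
from h import *
np.set_printoptions(precision=4,suppress=True)
S={n:imaging.get_image(n) for n in ('scene','side')}
g1=lambda a:np.array(a,float)/[5,6]+[100,225]
g2=lambda a:(np.array(a,float)-[400,0])/[4,5]+[225,300]
for q in (ray(S['scene'],g1([(102,163),(240,183)]),.0555),ray(S['side'],g2([(540,256),(630,118)]),.0555)):
    print('bar',q[:,:2],q.mean(0),np.linalg.norm(q[1]-q[0]),np.degrees(np.arctan2(*(q[1]-q[0])[1::-1])))
print('cap',ray(S['side'],g2([(583,232)]),.0255),ray(S['scene'],g1([(185,222)]),.0255))
```

```text
bar [[ 0.4639 -0.2993]
 [ 0.5207 -0.269 ]] [ 0.4923 -0.2842  0.0555] 0.06437252041838654 28.03489273683872
bar [[ 0.4621 -0.3009]
 [ 0.5198 -0.2732]] [ 0.491  -0.2871  0.0555] 0.06405975410972373 25.68443318487855
cap [[ 0.4879 -0.2906  0.0255]] [[ 0.4942 -0.2863  0.0255]]
```

Call:
servo_tool([
  [[0,0,0],[0.4,-0.22,0],0.35],
  [[0,0,0],[0.7,-0.39,0],0.35],
  [[0,0,0],[0.75,-0.41,0],0.35],
  [[0,0,0],[0.75,-0.41,0],0.35],
  [[0,0,0],[0.75,-0.41,0],0.35],
  [[0,0,0],[0.75,-0.41,0],0.35],
  [[0,0,0],[0.75,-0.41,0],0.35],
  [[0,0,0],[0.75,-0.41,0],0.35],
  [[0,0,0],[0.75,-0.41,0],0.35],
  [[0,0,0],[0.75,-0.41,0],0.35],
  [[0,0,0],[0.75,-0.41,0],0.35],
  [[0,0,0],[0.55,-0.37,0],0.35],
], newtons=60)

```text
t: 1.85
tool_pos: [0.5499, 0.0313, 0.4045]
ee_rot: [0.973, 0.231, -0.0, -0.0]
contact_force: [0.1, 0.1, 0.6]
opening: 0.351
```

Call:
servo_tool([
  [[0,0,-0.054],[0,0,0],0.35],
  [[0,0,-0.054],[0,0,0],0.35],
  [[0,0,-0.054],[0,0,0],0.35],
  [[0,0,-0.054],[0,0,0],0.35],
  [[0,0,-0.054],[0,0,0],0.35],
  [[0,0,-0.054],[0,0,0],0.35],
  [[0,0,0],[0,0,0],0.35],
])

```text
t: 2.72
tool_pos: [0.549, 0.0295, 0.4046]
ee_rot: [0.738, 0.675, -0.0, -0.0]
contact_force: [0.3, 0.2, 0.6]
opening: 0.35
```

Run:
```python
from h import *
np.set_printoptions(precision=4,suppress=True)
o=env.get_obs(); x=R.from_quat(o['ee_rot']).as_matrix()[:,0]
print(o['t'],o['tool_pos'],np.degrees(np.arctan2(x[1],x[0])),o['joints'],o['opening'])
im=grab('wrist','w1.png'); print(im['position'])
a=cv2.imread('pics/w1.png'); cv2.imwrite('pics/w1b.png',cv2.convertScaleAbs(cv2.resize(a,(800,600)),alpha=1.5))
```

```text
2.725 [0.549  0.0295 0.4046] 84.89875669655771 [0.0536 0.3175 0.1036 1.357  0.     1.7134] 0.3503898212894701
[0.5568 0.114  0.3736]
```

View pics/w1b.png

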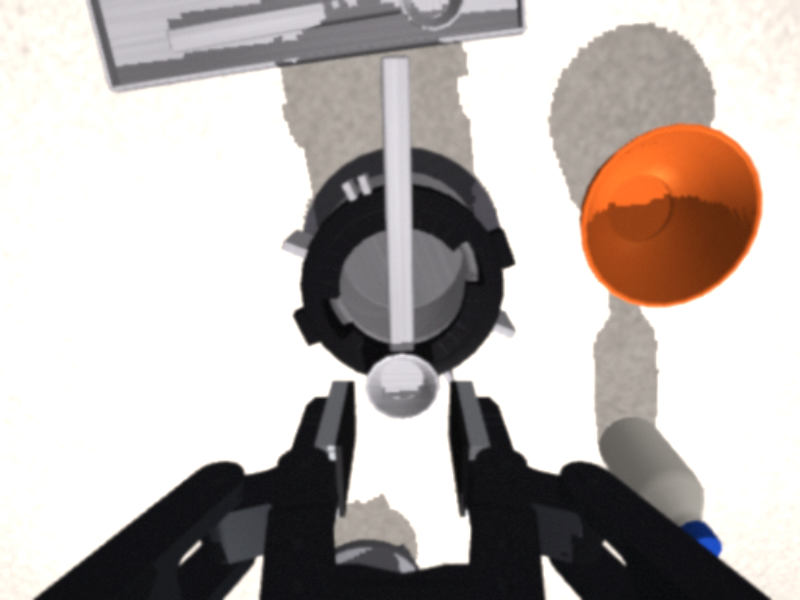

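The wrist view shows the handle running from its tail at (395,57) to the bowl at (402,385). The slot tabs are at (309,326) and (505,248), the half-way ribs at (293,243) and (506,323), and the collar is centred near (403,282).

Run:
```python
from h import *
np.set_printoptions(precision=4,suppress=True)
im=imaging.get_image('wrist'); s=lambda a:np.array(a,float)/1.5625
ang=lambda v:np.degrees(np.arctan2(v[1],v[0]))
b=ray(im,s([(402,385)]),.107)[0]; t=ray(im,s([(396,57)]),.110)[0]; h=ray(im,s([(400,345)]),.111)[0]
print('spoon',b,t,np.linalg.norm(b-t),ang(b-t),ang(h-t),'origin',b+(t-b)/np.linalg.norm(t-b)*.055)
q=ray(im,s([(309,326),(505,248)]),.101); print('tabs',q,q.mean(0),ang(q[1]-q[0]),np.linalg.norm(q[1]-q[0]))
for z in (.07,.1):
  q=ray(im,s([(293,243),(506,323)]),z); print('ribs',z,q.mean(0),ang(q[1]-q[0]),np.linalg.norm(q[1]-q[0]))
c=ray(im,s([(403,282),(301,282),(504,282)]),.103); print('collar',c)
m=(im['color'].max(2)<60).astype(np.uint8)[:235]
P=np.argwhere(m)[:,::-1]
W=ray(im,P,.103)[:,:2]; d=np.linalg.norm(W-[.5485,.026],axis=1); k=d<.062
hull=cv2.convexHull(P[k].astype(np.int32)); print(cv2.minEnclosingCircle(ray(im,hull.reshape(-1,2),.103)[:,:2].astype(np.float32)))
```

```text
spoon [ 0.5438 -0.0311  0.107 ] [0.5572 0.1456 0.11  ] 0.17724890111979522 -94.3482651681958 -94.61213693646408 origin [0.5479 0.0237 0.1079]
tabs [[0.4931 0.009  0.101 ]
 [0.6079 0.0449 0.101 ]] [0.5505 0.027  0.101 ] 17.402470691327867 0.12025940558536297
ribs 0.07 [0.5487 0.0198 0.07  ] -26.749534491992772 0.1440885160537599
ribs 0.1 [0.5495 0.0291 0.1   ] -26.74953449199278 0.1298499780612246
collar [[0.5501 0.0312 0.103 ]
 [0.4932 0.0365 0.103 ]
 [0.6065 0.026  0.103 ]]
((0.5484291911125183, 0.02629242092370987), 0.062082286924123764)
```

Call:
servo_tool([
  [[0,0,-0.003],[-0.02,0,0.4],0.35],
  [[0,0,0],[0,0,0.6],0.35],
  [[0,0,0],[0,0,0.6],0.35],
  [[0,0,0],[0,0,0.4],0.35],
  [[0,0,0],[0,0,0.13],0.35],
  [[0,0,0],[0,0,0],0],
  [[0,0,0],[0,0,0],0],
  [[0,0,0],[0,0,0],0],
  [[0,0,0],[0,0,0],0],
  [[0,0,0],[0,0,0],0],
  [[0,0,0],[0,0,0],0],
], newtons=60)

```text
t: 4.2
tool_pos: [0.5491, 0.0283, 0.2773]
ee_rot: [0.734, 0.679, 0.0, 0.0]
contact_force: [-1.4, -0.3, 4.9]
opening: 0.134
```

Call:
servo_tool([
  [[0,0,0],[0,0,-0.15],0],
  [[0,0,0],[0,0,-0.35],0],
  [[0,0,0],[0,0,-0.5],0],
  [[0,0,0],[0,0,-0.3],0],
  [[0,0,0],[0,0,0],0],
])

```text
t: 4.82
tool_pos: [0.5493, 0.0283, 0.3563]
ee_rot: [0.734, 0.679, 0.001, 0.001]
contact_force: [0.1, 0.6, -0.4]
opening: 0.14
```

Run:
```python
from h import *
o=env.get_obs(); print(o['t'],o['tool_pos'],o['opening'])
grab('wrist','w2.png'); grab('side','s2.png')
a=cv2.imread('pics/w2.png');b=cv2.imread('pics/s2.png')[100:292,90:346]
cv2.imwrite('pics/w2b.png',cv2.convertScaleAbs(cv2.resize(np.hstack([a,cv2.resize(b,(512,384))]),(800,300)),alpha=1.4))
```

```text
4.825 [0.54928513 0.02826995 0.35626325] 0.13992182460130115
```

View pics/w2b.png

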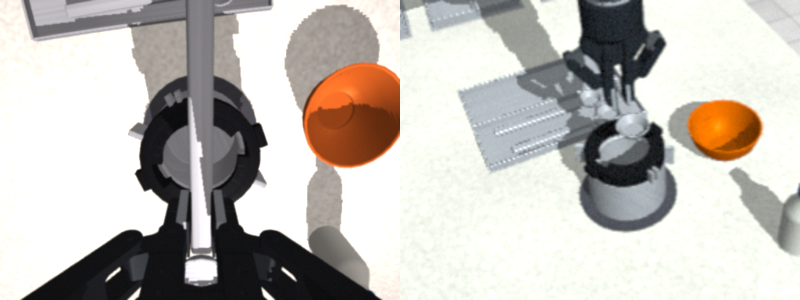

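The spoon is held, with the opening at 0.14 and the spoon looking level. Next I'll turn it 96° counter-clockwise and carry it over the empty lane.

Call:
servo_tool([
  [[0,0,-0.0536],[0,0,0],0],
  [[0,0,-0.0536],[0,0,0],0],
  [[0,0,-0.0536],[0,0,0],0],
  [[0,0,-0.0536],[0,0,0],0],
  [[0,0,-0.0536],[0,0,0],0],
  [[0,0,-0.0536],[0,0,0],0],
  [[0,0,-0.0536],[0,0,0],0],
  [[0,0,-0.0536],[0,0,0],0],
  [[0,0,-0.0536],[0,0,0],0],
  [[0,0,-0.0536],[0,0,0],0],
  [[0,0,0],[0,0,0],0],
])

```text
t: 6.3
tool_pos: [0.5487, 0.0282, 0.3539]
ee_rot: [-0.017, 1.0, -0.0, -0.001]
contact_force: [0.2, 0.8, -0.1]
opening: 0.134
```

Call:
servo_tool([
  [[0,0,0],[0.05,0.35,0],0],
  [[0,0,0],[0.1,0.7,0],0],
  [[0,0,0],[0.1,0.75,0],0],
  [[0,0,0],[0.1,0.75,0],0],
  [[0,0,0],[0.1,0.75,0],0],
  [[0,0,0],[0.1,0.75,0],0],
  [[0,0,0],[0.1,0.5,0],0],
  [[0,0,0],[0,0.2,0],0],
  [[0,0,0],[0,0,0],0],
])

```text
t: 7.42
tool_pos: [0.5002, 0.3118, 0.3544]
ee_rot: [-0.017, 1.0, -0.0, -0.0]
contact_force: [0.2, -0.3, -0.4]
opening: 0.135
```

Run:
```python
from h import *
np.set_printoptions(precision=4,suppress=True)
o=env.get_obs(); x=R.from_quat(o['ee_rot']).as_matrix()
print(o['t'],o['tool_pos'],np.degrees(np.arctan2(x[1,0],x[0,0])),x[:,2],o['opening'],o['joints'])
grab('scene','c3.png'); grab('side','s3.png')
a=cv2.imread('pics/c3.png')[60:210,190:390];b=cv2.imread('pics/s3.png')[60:210,90:290]
cv2.imwrite('pics/w3b.png',cv2.convertScaleAbs(cv2.resize(np.hstack([a*1,b]),(800,300),interpolation=2),alpha=1.4))
```

```text
7.425 [0.5002 0.3118 0.3544] -178.10821860035884 [-0.0006 -0.0005 -1.    ] 0.13541871751321222 [ 0.5575  0.4119  0.1125  1.2722 -0.0002  0.5244]
```

View pics/w3b.png

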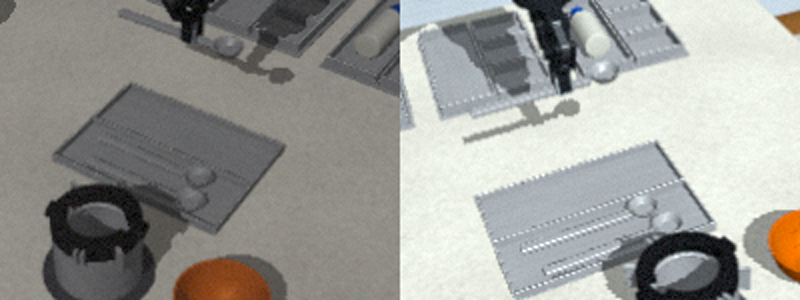

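The spoon hangs level and parallel over the empty lane, bowl at the right-hand end. Lowering and releasing it now.

Call:
servo_tool([
  [[0,0,0],[0,0,0.4],0],
  [[0,0,0],[0,0,0.7],0],
  [[0,0,0],[0,0,0.7],0],
  [[0,0,0],[0,0,0.6],0],
  [[0,0,0],[0,0,0.4],0],
  [[0,0,0],[0,0,0.1],0],
  [[0,0,0],[0,0,0.04],0],
  [[0,0,0],[0,0,0],0],
])

```text
t: 8.52
tool_pos: [0.5006, 0.3117, 0.1795]
ee_rot: [-0.017, 1.0, 0.0, 0.001]
contact_force: [-0.5, -0.4, -0.9]
opening: 0.136
```

Call:
servo_tool([
  [[0,0,0],[0,0,0],0.2],
  [[0,0,0],[0,0,0],0.35],
  [[0,0,0],[0,0,0],0.35],
  [[0,0,0],[0,0,-0.2],0.35],
  [[0,0,0],[0,0,-0.6],0.35],
  [[0,0,0],[0,0,-0.8],0.35],
  [[0,0,0],[0,0,-0.8],0.35],
  [[0,0,0],[0,0,-0.6],0.35],
])

```text
t: 9.52
tool_pos: [0.5, 0.3117, 0.3617]
ee_rot: [-0.017, 1.0, 0.001, 0.001]
contact_force: [0.1, -0.3, -0.5]
opening: 0.348
```

Run:
```python
from h import *
np.set_printoptions(precision=4,suppress=True)
o=env.get_obs(); print(o['t'],o['tool_pos'],o['opening'],o['contact_force'])
grab('scene','c4.png'); grab('wrist','w4.png')
a=cv2.imread('pics/c4.png')[80:230,190:390];b=cv2.imread('pics/w4.png')
cv2.imwrite('pics/w4b.png',cv2.convertScaleAbs(np.hstack([cv2.resize(a,(400,300),interpolation=2),cv2.resize(b,(400,300))]),alpha=1.4))
```

```text
9.525 [0.5    0.3117 0.3617] 0.34799430163810074 [ 0.0868 -0.3017 -0.5482]
```

View pics/w4b.png

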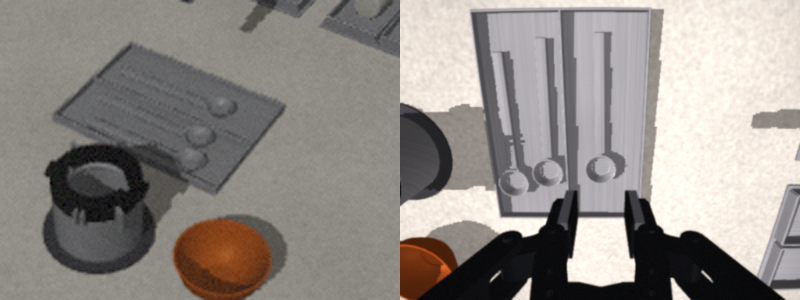

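Step 1 looks done: the spoon lies flat in the empty lane, parallel, with its bowl at the same end as the others. Next is the lid.

Call:
servo_tool([
  [[0,0,0],[0,-0.4,0],0.6],
  [[0,0,0],[0.04,-0.8,0],0.6],
  [[0,0,0],[0.04,-0.9,0],0.6],
  [[0,0,0],[0.05,-0.95,0],0.6],
  [[0,0,0],[0.05,-0.95,0],0.6],
  [[0,0,0],[0.05,-0.95,0],0.6],
  [[0,0,0],[0.05,-0.95,0],0.6],
  [[0,0,0],[0.05,-0.95,0],0.6],
  [[0,0,0],[0.05,-0.95,0],0.6],
  [[0,0,0],[0.05,-0.9,0],0.6],
  [[0,0,0],[0.04,-0.8,0],0.6],
  [[0,0,0],[0,-0.47,0],0.6],
])

```text
t: 11.12
tool_pos: [0.491, -0.2897, 0.3577]
ee_rot: [-0.016, 1.0, 0.0, -0.001]
contact_force: [0.1, 0.8, -0.1]
opening: 0.597
```

Call:
servo_tool([
  [[0,0,-0.0465],[0,0,0],0.6],
  [[0,0,-0.0465],[0,0,0],0.6],
  [[0,0,-0.0465],[0,0,0],0.6],
  [[0,0,0],[0,0,0],0.6],
])

```text
t: 11.62
tool_pos: [0.4916, -0.2874, 0.358]
ee_rot: [-0.233, 0.972, 0.0, -0.0]
contact_force: [-0.3, 0.0, 0.4]
opening: 0.597
```

Run:
```python
from h import *
np.set_printoptions(precision=4,suppress=True)
o=env.get_obs(); x=R.from_quat(o['ee_rot']).as_matrix()
print(o['t'],o['tool_pos'],np.degrees(np.arctan2(x[1,0],x[0,0])),x[:,2],o['opening'],o['joints'])
grab('wrist','w5.png')
cv2.imwrite('pics/w5b.png',cv2.convertScaleAbs(cv2.resize(cv2.imread('pics/w5.png'),(800,600)),alpha=1.6))
```

```text
11.625 [ 0.4916 -0.2874  0.358 ] -152.9976171763909 [-0.0011  0.0005 -1.    ] 0.5974894169523638 [-0.529   0.3691  0.0587  1.2617 -0.0001 -1.0003]
```

View pics/w5b.png

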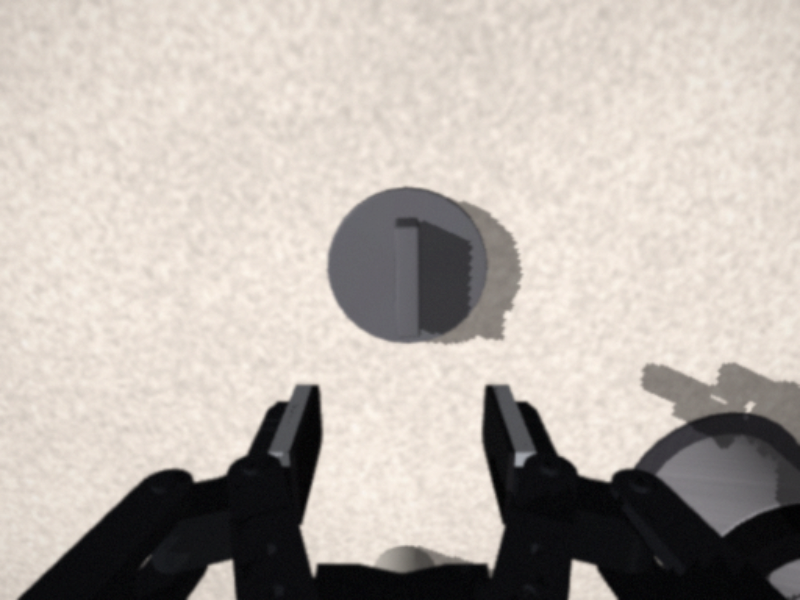

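The wrist view shows the bar's top face from (407,226) to (407,337), aligned with the tool, and the cap centred near (408,265).

Run:
```python
from h import *
np.set_printoptions(precision=4,suppress=True)
im=imaging.get_image('wrist'); s=lambda a:np.array(a,float)/1.5625
q=ray(im,s([(407,226),(407.5,337)]),.0555)[:,:2]; v=q[0]-q[1]
print(q,q.mean(0),np.linalg.norm(v),np.degrees(np.arctan2(v[1],v[0])))
g=im['color'].astype(int); m=((g.sum(2)<300)).astype(np.uint8)
e=ray(im,s([(328,265),(487,265),(408,187),(408,343)]),.0255)[:,:2]; print(e,e[:2].mean(0),e[2:].mean(0),np.linalg.norm(e[0]-e[1]),np.linalg.norm(e[2]-e[3]))
o=env.get_obs(); X=R.from_quat(o['ee_rot']).as_matrix(); c=np.r_[(q.mean(0)+(e[:2].mean(0)+e[2:].mean(0))/2)/2,0]
print('c',c,'tool offset to lid',X.T@(c-o['tool_pos']))
```

```text
[[ 0.4607 -0.2996]
 [ 0.5187 -0.2697]] [ 0.4897 -0.2846] 0.06519499954954013 -152.69769062188374
[[ 0.5092 -0.3292]
 [ 0.4649 -0.2416]
 [ 0.4448 -0.3067]
 [ 0.5336 -0.2613]] [ 0.4871 -0.2854] [ 0.4892 -0.284 ] 0.09808855137119492 0.09974132137888148
c [ 0.4889 -0.2846  0.    ] tool offset to lid [0.0014 0.0035 0.3582]
```

Call:
servo_tool([
  [[0,0,0],[0.027,0.05,0.4],0.6],
  [[0,0,0],[0,0,0.7],0.6],
  [[0,0,0],[0,0,0.7],0.6],
  [[0,0,0],[0,0,0.5],0.6],
  [[0,0,0],[0,0,0.25],0.6],
  [[0,0,0],[0,0,0.05],0.4],
  [[0,0,0],[0,0,0],0],
  [[0,0,0],[0,0,0],0],
  [[0,0,0],[0,0,0],0],
  [[0,0,0],[0,0,0],0],
  [[0,0,0],[0,0,0],0],
  [[0,0,0],[0,0,0],0],
], newtons=80)

```text
t: 13.22
tool_pos: [0.4902, -0.2854, 0.2037]
ee_rot: [-0.234, 0.972, -0.001, 0.001]
contact_force: [-0.9, 0.1, 8.6]
opening: 0.148
```

Call:
servo_tool([
  [[0,0,0],[0,0,-0.1],0],
  [[0,0,0],[0,0,-0.4],0],
  [[0,0,0],[0,0,-0.7],0],
  [[0,0,0],[0,0,-0.7],0],
  [[0,0,0],[0,0,-0.5],0],
  [[0,0,0],[0,0,-0.1],0],
  [[0,0,0],[0,0,0],0],
])

```text
t: 14.1
tool_pos: [0.4897, -0.2851, 0.352]
ee_rot: [-0.234, 0.972, 0.0, -0.0]
contact_force: [-0.2, -0.2, -2.2]
opening: 0.145
```

Run:
```python
from h import *
np.set_printoptions(precision=4,suppress=True)
o=env.get_obs(); x=R.from_quat(o['ee_rot']).as_matrix()
print(o['t'],o['tool_pos'],np.degrees(np.arctan2(x[1,0],x[0,0])),x[:,2],o['opening'],o['contact_force'],o['ft_torque'])
grab('wrist','w6.png')
cv2.imwrite('pics/w6b.png',cv2.convertScaleAbs(cv2.resize(cv2.imread('pics/w6.png'),(800,600)),alpha=1.8))
```

```text
14.1 [ 0.4897 -0.2851  0.352 ] -152.92122933006988 [-0.0003  0.0002 -1.    ] 0.1453685096261148 [-0.1824 -0.2037 -2.1765] [-0.042   0.0012  0.0253]
```

View pics/w6b.png

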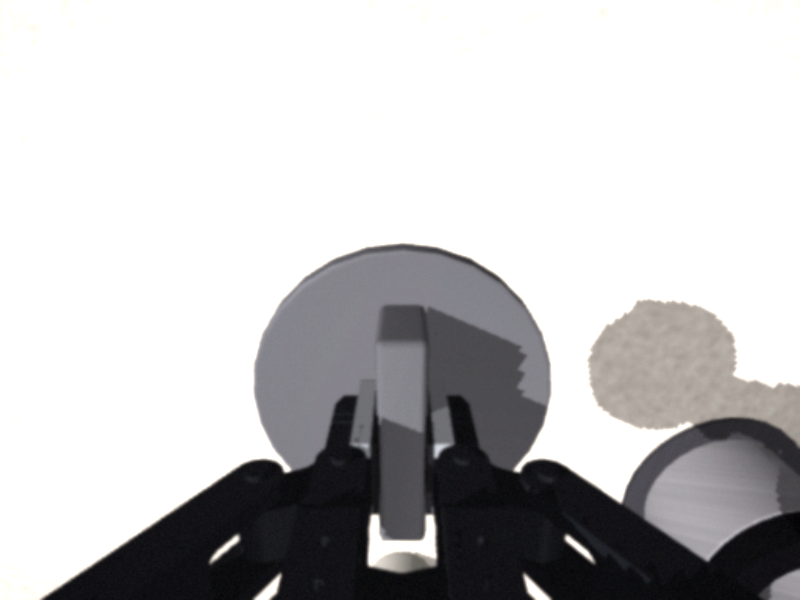

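The lid is held level. The bar's top face runs from (402,342) to (402,538), and the cap edges are at x=255/550 and y=245. I'll measure the lid's offset from the tool.

Run:
```python
from h import *
np.set_printoptions(precision=4,suppress=True)
im=imaging.get_image('wrist'); s=lambda a:np.array(a,float)/1.5625
o=env.get_obs(); X=R.from_quat(o['ee_rot']).as_matrix(); zb=o['tool_pos'][2]-.2037
T=lambda p:(p-o['tool_pos'])@X
q=T(ray(im,s([(402,342),(403,538)]),zb+.0555)); print('bar',q,q.mean(0))
import itertools
e=T(ray(im,s([(300,283),(353,255),(403,246),(450,253),(505,283),(256,378),(550,378),(264,418),(540,425)]),zb+.0255))[:,:2]
A=np.c_[2*e,np.ones(len(e))]; c=np.linalg.lstsq(A,(e**2).sum(1),rcond=None)[0]; print('cap',c[:2],np.sqrt(c[2]+c[:2]@c[:2]))
# jar measured from w1 relative to tool there
```

```text
bar [[ 0.0327 -0.0001  0.1482]
 [-0.031   0.0002  0.1482]] [0.0008 0.     0.1482]
cap [0.0021 0.0003] 0.04836198104936283
```

Run:
```python
from h import *
np.set_printoptions(precision=4,suppress=True)
im=imaging.get_image('wrist'); o=env.get_obs()
T0=R.from_quat(o['ee_rot']); off=T0.inv().apply(im['position']-o['tool_pos']); ro=T0.inv()*R.from_quat(im['orientation'])
a=np.radians(84.9/2); T1=R.from_quat([np.cos(a),np.sin(a),0,0]); p1=np.array([.549,.0295,.4046])
w=dict(im); w['position']=p1+T1.apply(off); w['orientation']=(T1*ro).as_quat(); print(w['position'])
col=cv2.cvtColor(cv2.imread('pics/w1.png'),cv2.COLOR_BGR2GRAY)
K,d,M,p=cam(w)
C=np.array([.5495,.026]); z=.103
th=np.radians(np.arange(0,360,2)); 
for it in range(3):
  res={}
  for name,rr in (('out',np.arange(.050,.070,.00025)),('in',np.arange(.030,.043,.00025))):
    P=[]
    for t in th:
        u=np.array([np.cos(t),np.sin(t)]); pts=np.c_[C+rr[:,None]*u,np.full(len(rr),z)]
        uv=proj(w,pts).astype(np.float32)
        v=cv2.remap(col.astype(np.float32),uv[:,0],uv[:,1],cv2.INTER_LINEAR).ravel(); v=cv2.GaussianBlur(v[:,None],(1,9),1.5).ravel()
        g=np.gradient(v); g=g if name=='out' else -g; i=g.argmax()
        if g[i]>1.2 and uv[i,1]<240: P.append([*pts[i,:2],np.degrees(t),rr[i]])
    P=np.array(P); k=np.ones(len(P),bool)
    for _ in range(8):
        A=np.c_[2*P[k,:2],np.ones(k.sum())]; c=np.linalg.lstsq(A,(P[k,:2]**2).sum(1),rcond=None)[0]
        r=np.sqrt(c[2]+c[:2]@c[:2]); e=np.linalg.norm(P[:,:2]-c[:2],axis=1)-r; k=abs(e)<max(.001,1.5*np.median(abs(e)))
    print(name,c[:2],r,k.sum(),len(P))
    if name=='out': res=P
  C=C
  break
print(res[:,2:][::3].round(4).tolist())
```

```text
[0.5564 0.1139 0.3735]
out [0.5487 0.0272] 0.057520898910026944 97 152
in [0.5485 0.0277] 0.03476607278342348 133 171
[[0.0, 0.056], [6.0, 0.0563], [12.0, 0.0635], [18.0, 0.0633], [24.0, 0.0638], [30.0, 0.0635], [36.0, 0.066], [42.0, 0.0688], [48.0, 0.0575], [54.0, 0.0578], [60.0, 0.0585], [66.0, 0.0588], [72.0, 0.0593], [78.0, 0.0593], [98.0, 0.0595], [104.0, 0.0573], [110.0, 0.0578], [116.0, 0.059], [122.0, 0.0588], [128.0, 0.0695], [134.0, 0.0685], [140.0, 0.066], [146.0, 0.069], [152.0, 0.0575], [158.0, 0.0583], [164.0, 0.058], [170.0, 0.0583], [176.0, 0.0578], [182.0, 0.0578], [188.0, 0.065], [194.0, 0.0645], [200.0, 0.0648], [206.0, 0.0653], [212.0, 0.0578], [218.0, 0.0575], [224.0, 0.0575], [230.0, 0.0575], [236.0, 0.0578], [242.0, 0.0573], [290.0, 0.0568], [296.0, 0.0565], [302.0, 0.0563], [308.0, 0.0563], [314.0, 0.0563], [320.0, 0.056], [326.0, 0.0563], [332.0, 0.0563], [338.0, 0.0648], [344.0, 0.056], [350.0, 0.0563], [356.0, 0.056]]
```

Call:
servo_tool([
  [[0,0,0],[-0.2,0.25,0],0],
  [[0,0,0],[-0.4,0.52,0],0],
  [[0,0,0],[-0.5,0.65,0],0],
  [[0,0,0],[-0.55,0.7,0],0],
  [[0,0,0],[-0.55,0.7,0],0],
  [[0,0,0],[-0.5,0.65,0],0],
  [[0,0,0],[-0.4,0.5,0],0],
  [[0,0,0],[-0.17,0.213,0],0],
  [[0,0,0.026],[0,0,0],0],
  [[0,0,0.025],[0,0,0],0],
  [[0,0,0],[0,0,0.3],0],
  [[0,0,0],[0,0,0],0],
])

```text
t: 15.75
tool_pos: [0.5495, 0.0276, 0.3333]
ee_rot: [-0.156, 0.988, 0.0, -0.001]
contact_force: [-0.4, -0.4, -0.5]
opening: 0.149
```

Run:
```python
from h import *
np.set_printoptions(precision=4,suppress=True)
o=env.get_obs(); x=R.from_quat(o['ee_rot']).as_matrix()
print(o['t'],o['tool_pos'],np.degrees(np.arctan2(x[1,0],x[0,0]))%360,x[:,2],o['opening'],o['contact_force'],o['ft_torque'])
grab('wrist','w7.png');grab('side','s7.png');grab('scene','c7.png')
cv2.imwrite('pics/w7b.png',cv2.convertScaleAbs(np.vstack([cv2.resize(cv2.imread('pics/w7.png')[:,:],(800,600))[180:480],np.hstack([cv2.resize(cv2.imread('pics/c7.png')[100:220,170:330],(400,300),interpolation=2),cv2.resize(cv2.imread('pics/s7.png')[120:240,160:320],(400,300),interpolation=2)])]),alpha=1.8))
```

```text
15.75 [0.5495 0.0276 0.3333] 197.89710551529117 [-0.0026 -0.0002 -1.    ] 0.14907497527156283 [-0.392  -0.3904 -0.5204] [-0.009  -0.0114 -0.0145]
```

View pics/w7b.png

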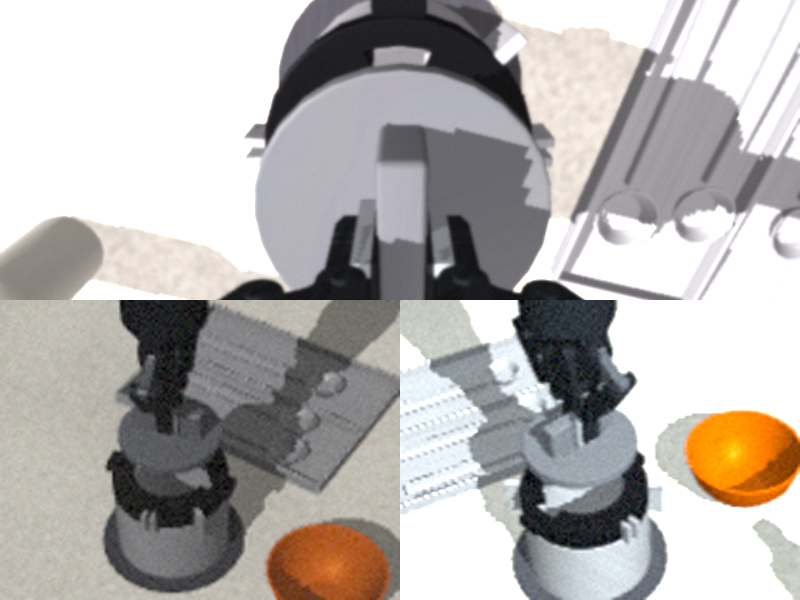

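The slot opening at (402,57) lines up with the bar at x≈402, and the twin ribs sit symmetrically at 257 and 543, so alignment is good. Inserting in small steps.

Call:
servo_tool([
  [[0,0,0],[0.005,0,0.2],0],
  [[0,0,0],[0,0,0.2],0],
  [[0,0,0],[0,0,0.06],0],
  [[0,0,0],[0,0,0.05],0],
  [[0,0,0],[0,0,0],0],
])

```text
t: 16.52
tool_pos: [0.5499, 0.0275, 0.3039]
ee_rot: [-0.156, 0.988, 0.0, -0.0]
contact_force: [0.1, -0.1, -2.1]
opening: 0.147
```

Call:
servo_tool([
  [[0,0,0],[0,0,0.06],0],
  [[0,0,0],[0,0,0.06],0],
  [[0,0,0],[0,0,0.05],0],
  [[0,0,0],[0,0,0.03],0],
  [[0,0,0],[0,0,0.01],0],
  [[0,0,0],[0,0,0],0],
])

```text
t: 17.27
tool_pos: [0.5499, 0.0276, 0.2913]
ee_rot: [-0.156, 0.988, 0.0, -0.0]
contact_force: [-1.5, -0.7, -0.9]
opening: 0.146
```

Call:
servo_tool([
  [[0,0,0],[0,0,0.01],0],
  [[0,0,0],[0,0,0.005],0],
  [[0,0,0],[0,0,0],0],
  [[0,0,0],[0,0,0],0],
])

```text
t: 17.77
tool_pos: [0.5498, 0.0275, 0.2912]
ee_rot: [-0.156, 0.988, -0.0, 0.0]
contact_force: [-6.8, -0.7, 11.7]
opening: 0.144
```

Call:
servo_tool([
  [[0,0,0.01],[0.005,0,0],0],
  [[0,0,0.02],[0,0,0],0],
  [[0,0,0.028],[0,0,0],0],
  [[0,0,0.028],[0,0,0],0],
  [[0,0,0.028],[0,0,0],0],
  [[0,0,0.028],[0,0,0],0],
  [[0,0,0.028],[0,0,0],0],
  [[0,0,0],[0,0,0],0],
])

```text
t: 18.77
tool_pos: [0.55, 0.0272, 0.2912]
ee_rot: [0.111, 0.994, -0.0, 0.001]
contact_force: [-0.2, -4.3, 7.6]
opening: 0.147
```

Run:
```python
from h import *
np.set_printoptions(precision=4,suppress=True)
o=env.get_obs(); x=R.from_quat(o['ee_rot']).as_matrix()
print(o['t'],o['tool_pos'],np.degrees(np.arctan2(x[1,0],x[0,0]))%360,x[:,2],o['opening'],o['contact_force'],o['ft_torque'])
```

```text
18.775 [0.55   0.0272 0.2912] 167.20694191407085 [ 0.0018 -0.0007 -1.    ] 0.14698643298713454 [-0.2377 -4.2568  7.5863] [-0.6534  0.1206 -0.1464]
```

Call:
servo_tool([
  [[0,0,0.027],[0,0,0],0],
  [[0,0,0.027],[0,0,0],0],
  [[0,0,0.025],[0,0,0],0],
  [[0,0,0],[0,0,0],0],
  [[0,0,0],[0,0,0],0],
  [[0,0,0],[0,0,0],0],
])

```text
t: 19.52
tool_pos: [0.55, 0.0272, 0.2912]
ee_rot: [0.233, 0.972, -0.0, 0.001]
contact_force: [-0.4, -3.5, 6.1]
opening: 0.15
```

Run:
```python
from h import *
np.set_printoptions(precision=4,suppress=True)
o=env.get_obs(); x=R.from_quat(o['ee_rot']).as_matrix()
print(o['t'],o['tool_pos'],np.degrees(np.arctan2(x[1,0],x[0,0]))%360,x[:,2],o['opening'],o['contact_force'],o['ft_torque'])
grab('wrist','w8.png');grab('side','s8.png');grab('scene','c8.png')
cv2.imwrite('pics/w8b.png',cv2.convertScaleAbs(np.vstack([cv2.resize(cv2.imread('pics/w8.png')[:,:],(800,600))[180:480],np.hstack([cv2.resize(cv2.imread('pics/c8.png')[100:220,190:350],(400,300),interpolation=2),cv2.resize(cv2.imread('pics/s8.png')[120:240,160:320],(400,300),interpolation=2)])]),alpha=1.8))
```

```text
19.525 [0.55   0.0272 0.2912] 153.0581705449661 [ 0.0018 -0.0008 -1.    ] 0.15033874870546918 [-0.4132 -3.5496  6.1278] [-0.7353  0.1859 -0.146 ]
```

View pics/w8b.png

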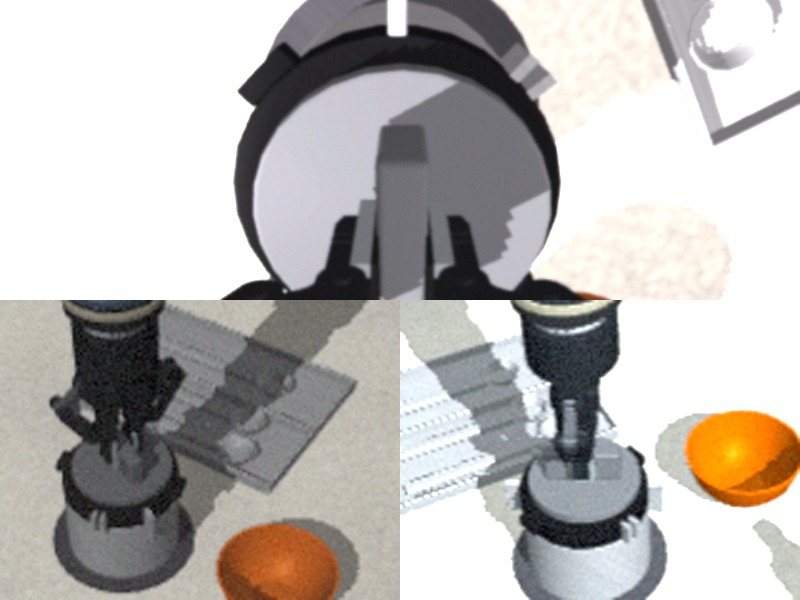

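The wrist view shows the half-way rib at (397,18) directly ahead of the bar at about 402, which is within roughly 2°. The cap is on the collar, the torque is steady and all the spoons are still in the tray, so I'm handing in.

Run:
```python
from h import *
o=env.get_obs(); print(o['t'],o['tool_pos'],abs(o['qd']).max(),o['opening'],o['contact_force'])
print(env.hand_in())
```

```text
19.675 [0.5500064  0.0271817  0.29121251] 0.0016148324334882907 0.14826549120404103 [ 0.43956958 -4.03760493  7.57118727]
the job is handed in; nothing more can be done
None
```

I finished the job and handed it in at about 19.7 s of the 64 s allowed; no verdict came back. I moved the spoon from the jar to the empty lane, seated the lid through the slots, and turned it 45° clockwise. It was handed in with the gripper still holding the bar (grip set to 80 N).

**Spoon:** pictures after release showed it flat in the empty lane, parallel to the other two and with its bowl at the same end. The bowl, milk bottle and other spoons looked undisturbed.

**Lid:** it went in with almost no resistance until the cap met the rim at the expected height, where it pushed back with about 12 N. At the end the bar lined up with the half-way rib to about 2° in the wrist picture. The arm was still, pressing down with about 7 N and holding a steady turning moment of about 0.15 N m, somewhat above the spring's stated 0.11.

**Disagreements:**
- **Lid centring:** the lid looks about 1.5 mm off the jar's centre, with a side force of about 4 N. That is inside the 4 mm limit, so I left it.
- **Position estimates:** the fixed cameras differed by up to about 7 mm on the tray and jar, so I relied on the wrist camera for the close work.
- **Return ring:** I could not read its angle directly, so the half-turn rests on the tool angle and the picture.

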